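# Shut the heel-drying tray and hold the vent lid open

## Task

The drying box on the shoemaker's bench has been loaded with rubber heels: first push its tray fully home, and only then lift the vent lid by its red handle to 45 degrees and hold it there so the glue fumes can escape. The lid falls shut by itself, so finish with the gripper still holding it, steady at 45 degrees; do not let go. Leave everything else on the bench where it is.

Things in the scene. Friction and masses are not known exactly. Their poses are not given: they have to be found in the camera images.
- dry_box: Green-grey steel drying box bolted to the bench, 160 deep (its x) x 240 wide (its y) x 120 mm high without the lid. Origin at the centre of its underside, on the bench; its x axis points from its front (tray side, facing the robot) to its back, z up. It stands at any yaw up to 0.3 rad either way.
- tray (a joint): Sliding tray with grey front and three black rubber heels in it, in the front of the box. Value in m: 0 = fully home (front flush with the box front, against a stop), positive = pulled out towards the front (-x of the box), at most 0.09; it starts 0.045 to 0.07 out. Sliding friction about 1.5 N; it stays where it is left.
- tray_handle (a point): Middle of the tray's black bar handle: a round bar 10 mm thick and 100 mm long along the box's y, 90 mm above the bench, its centre line 25 mm in front of the tray front (105 mm in front of the box's centre when the tray is home). The handle's two posts run back to the tray front at its ends. The bar is free above and below.
- vent_lid (a joint): Pale green steel lid on top of the box, 160 x 240 x 8 mm, about 0.4 kg, hinged along the box's back top edge. Value in rad: 0 = shut (level), growing as the front edge rises; stop at 1.3. It falls shut from any angle when let go. 45 degrees = 0.785.
- vent_lid_handle (a point): Middle of the red bar handle on the lid: round bar 12 mm thick, 100 mm long along the box's y, a post at each end. Centre line 35 mm above the lid's upper face; lid shut: 164 mm above the bench, 50 mm in front of the box's centre. From the hinge line it lies 130 mm to the front and 43 mm up, and moves round the hinge with the lid. The bar can turn between the fingers.
- vent_lid_hinge (a point): Middle of the lid's hinge line, 80 mm behind the box's centre (its +x), 121 mm above the bench; the line runs along the box's y.
- glue_tin: Bystander: upright glue tin with yellow label, 76 mm across, 100 mm high, beside the box on its right (-y); origin under its centre.
- eyelet_jar: Bystander: small jar with brass lid, 56 mm across, 80 mm high, beside the box on its left (+y); origin under its centre.
- awl: Bystander: red-handled awl, 170 mm long, lying in front of the jar on the left of the tray; origin under its middle.
- hammer: Bystander: hammer, 220 mm long, lying at the front right of the bench; origin under its middle.
- brush: Bystander: brush, 200 mm long, lying at the front left of the bench; origin under its middle.
- shoe: Bystander: black leather shoe, about 270 mm long, 95 mm high, standing at the left; origin under its middle.
- shoe_last: Bystander: orange plastic shoe last, about 220 mm long, 95 mm high, standing at the right; origin under its middle.

How it is judged:
On the way, in this order (a step that is already met when the one before it is completed fails the run):
1. the tray is fully home, the lid still shut (value of joint tray below 0.006 m and value of joint vent_lid below 0.15 rad), for 0.2 s.
2. the lid is held at 45 degrees by the gripper (value of joint vent_lid between 0.663 and 0.908 rad and contact force between vent_lid and the fingers above 0.3 N), for 0.3 s.
At the end, for the whole second after the job is handed in: The tray is within 6 mm of fully home; the lid is held still (under 0.08 rad/s) at 45 degrees within 7 degrees, touched by the fingers (over 0.3 N) and by no other loose thing; every bystander is within 30 mm of its start. The program ends while holding (all of step 2 and value of joint tray below 0.006 m and velocity of joint vent_lid between -0.08 and 0.08 rad/s and contact force between vent_lid and glue_tin below 0.2 N and contact force between vent_lid and eyelet_jar below 0.2 N and contact force between vent_lid and awl below 0.2 N and contact force between vent_lid and hammer below 0.2 N and contact force between vent_lid and brush below 0.2 N and contact force between vent_lid and shoe below 0.2 N and contact force between vent_lid and shoe_last below 0.2 N and distance of each of glue_tin, eyelet_jar, awl, hammer, brush, shoe, shoe_last from where it was at the start of the episode below 0.03 m); the arm keeps its last pose, push and grip.
It fails at once if the lid is lifted (over 0.15 rad) while the tray is still out (over 10 mm) (value of joint vent_lid above 0.15 rad and value of joint tray above 0.01 m).
It fails at once if a bystander is shifted more than 30 mm or tin, jar, shoe or last is knocked over (distance of any of glue_tin, eyelet_jar, awl, hammer, brush, shoe, shoe_last from where it was at the start of the episode above 0.03 m or angle between any of glue_tin, eyelet_jar, shoe, shoe_last's own z axis and vertical above 0.4 rad).
It also fails if it takes over 45 s, if anything falls off the work surface, if the arm or the gripper's body presses on something with over 40 N, if the wrist force passes 120 N, or if a joint passes its speed limit or range.

## Robot

A 7-joint arm with a two-finger parallel gripper is mounted at the origin on the work surface. World frame = base frame: x ahead of the robot, y to its left, z up, the work surface at z = 0. Lengths are in m, angles in rad, forces in N, time in s.
With the tool pointing down it reaches from about 0.425 to 0.95 m from the base axis. Payload 4.7 kg.
Tool frame: the origin (TCP) lies at the very end of the fingers, on their centre line; the grasp point (between the pads) lies 19 mm behind it; z points along the fingers, y is the line along which they close (so a half turn about z gives the same grasp; the last joint's range is limited). The gripper opens to 87 mm and grips with 3 to 60 N. Pads are 19 mm wide; open, the fingers measure 117 mm over their backs; the gripper's body (75 mm by 190 mm) begins 51 mm behind the grasp point.
Start: joints at [1.273, 0.469, -0.049, 1.532, 0.024, 1.141, -0.082], TCP at [0.179, -0.651, 0.223] pointing down, gripper open.
Joint ranges: [-2.59, 2.59], [-0.33, 1.99], [-1.39, 1.29], [0.1, 2.45], [-1.04, 4.18], [0.21, 1.99], [-2.66, 2.66]. Speed limits (rad/s): [2.57, 2.57, 3.14, 3.14, 3.14, 3.14, 3.14].

## Interface

Orientations are given as a unit quaternion [w, x, y, z].
In Python, from plant import * gives the robot as it stands.
- The arm moves only by the tool carry_out, never from a script. Its argument "commands" is a list that holds one entry, the list of rows, each a list of 7 numbers: the shift along the tool's x, y, z in units of 0.2 m (1.0 is 0.2 m), then the turn, a rotation vector about the tool's x, y, z in units of 60 degrees (1.0 is 60 degrees), then the opening, from 0 (shut) to 1 (fully open). In form: [[[tx, ty, tz, wx, wy, wz, jaw], ...]]. A call has 1 to 8 rows; each row is the pose to reach, as a shift and turn from the pose commanded when the call began, along the tool's axes at that moment; what a row does not reach only later rows make up. A row lasts 1/8 s, in which the tool goes at most 62.5 mm and 10.7 degrees, less where a joint would pass 70% of its speed; a pose out of reach is approached as far as the arm can. A call with a number of a shift or a turn outside -1 to 1 is refused whole. A call with a gripper value outside its range is refused whole. The fingers move at their own pace and stop on an object; the grip force is fixed at half the most. Time passes only in rows, so rows that repeat a pose let the fingers close. It gives the time, the measured TCP pose, the force, the opening and the grip force at its end, in the units of the state.
- get_obs(): the state, without advancing time (a new reading comes with each control period).
- read_camera(name): name is "scene" or "side" or "wrist"; returns (picture, depth): 420x560x3 uint8, red, green, blue; 420x560 float32, m along the optical axis (not along the pixel's ray), 0 where there is no reading.
- camera_info(name): a dict with "K" (3x3 intrinsics, pixels), "origin" and "orientation" of the camera in the world. Camera axes: x right, y down, z forward; pixel columns grow to the right and rows downward; lengths in m; the calibration is good to about 2 mm. A picture is of the moment at which its call begins: read the wrist's pose just before it. camera_info takes no time and is no camera call; for the wrist camera it gives the pose at the moment of the call.
- hand_in(): hands the job in; it is judged then, once.
The state is a dict: "time": time; "joint_pos": joint angles; "joint_velocities": joint speeds; "joint_torque": joint torques, N m; "position": TCP position; "tool_rot": TCP orientation; "contact_force": force on the tool from outside, world axes, zero at the start; "moment": the same for the moment, N m; "opening": finger opening in m; "gripper_force": force on a finger pad.
Only numpy, scipy, OpenCV 4.12 (cv2) and the standard library are available. Lean on these libraries where they do the work, as an engineer would, in place of code of your own. Each camera call takes 0.05 s, during which the arm holds its last target. There are 200 camera calls.

## Working session

There is one attempt and no reset: what is moved stays moved. The work goes in short steps, Python scripts to look and compute and a tool call to move; the robot and the scene stay as the last step left them, time stands still between calls to the robot, and variables do not carry over. Pictures are saved under pics/ and viewed, at most 10 in all, crops included, and the job is handed in when it is done.

Besides the shell and the picture viewer there is one more tool, called after "Call:" by a JSON object that holds its "api" and its "payload", one argument or row to a line. carry_out: Moves the arm, as the interface text tells. Shifts and turns lie within -1 to 1; 1 stands for 0.2 m of shift or 60 degrees of turn. Its arguments: {"type":"object","properties":{"commands":{"type":"array","items":{"type":"array","items":{"type":"array","items":{"type":"number","minimum":-1,"maximum":1}}}}},"required":["commands"]}

```bash
mkdir -p pics; ls
python3 - <<'E'
from plant import *
import cv2,numpy as np
for n in ("scene","side"):
    p,d=read_camera(n); cv2.imwrite(f"pics/{n}0.png",p[:,:,::-1]); np.savez(f"{n}0.npz",p=p,d=d); i=camera_info(n); print(n,i)
o=get_obs(); print({k:o[k] for k in("time","position","tool_rot","opening","contact_force")})
E
```

```text
pics
scene {'K': array([[530.36636011,   0.        , 275.91520255],
       [  0.        , 530.36636011, 198.88387744],
       [  0.        ,   0.        ,   1.        ]]), 'origin': array([1.08207428, 0.74007826, 1.308891  ]), 'orientation': array([-0.10086507,  0.27782521,  0.90823005, -0.29623904])}
side {'K': array([[421.80093852,   0.        , 276.65008033],
       [  0.        , 421.80093852, 205.97357341],
       [  0.        ,   0.        ,   1.        ]]), 'origin': array([0.172959  , 0.7299866 , 1.03602367]), 'orientation': array([ 0.08927424, -0.23533597,  0.90392169, -0.34579281])}
{'time': 0.1, 'position': array([ 0.17910642, -0.65025682,  0.22160579]), 'tool_rot': array([-8.53491185e-04,  9.90985823e-01,  1.33963968e-01, -1.58066067e-04]), 'opening': 0.0870105775638548, 'contact_force': array([-0.44992562,  0.68148716,  0.27148927])}
```

View pics/scene0.png

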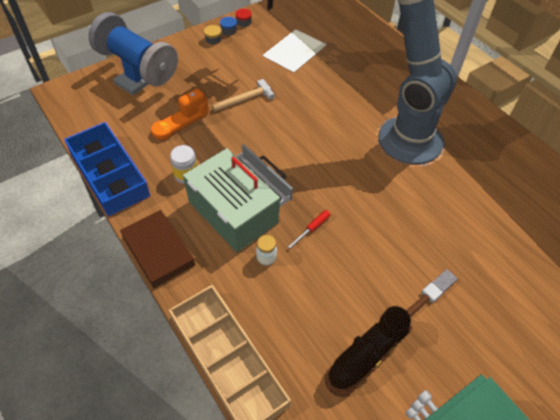

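View pics/side0.png

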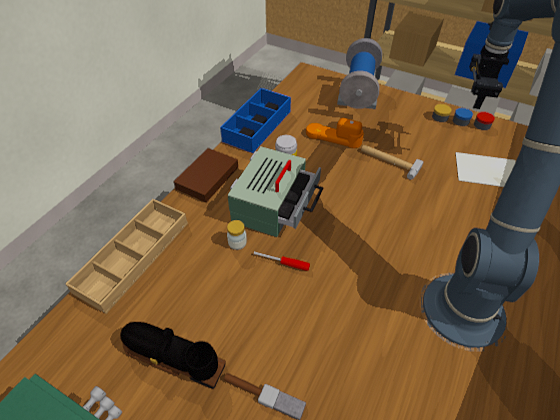

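The scene view shows the box near (230,200), with the red handle at (243,172), the open tray with its grey front around (270,172), and the jar at (266,250). In the side view the red handle is at (284,177), the tray bar at (318,195), the tin at (287,146) and the awl at (285,262).

```bash
cat > h.py <<'E'
from plant import *
import cv2,numpy as np
from scipy.spatial.transform import Rotation as R
def rot(q): return R.from_quat(np.r_[q[1:],q[0]]).as_matrix()
def cloud(n,d,info=None):
    i=info or camera_info(n); v,u=np.indices(d.shape); K=i["K"]
    c=np.dstack([(u-K[0,2])/K[0,0]*d,(v-K[1,2])/K[1,1]*d,d])
    return c@rot(i["orientation"]).T+i["origin"]
E
python3 - <<'E'
from h import *
for n,roi in(("scene",(130,260,150,310)),("side",(130,240,220,335))):
    z=np.load(n+"0.npz"); p,d=z["p"],z["d"]; P=cloud(n,d)
    m=np.zeros(d.shape,bool); m[roi[0]:roi[1],roi[2]:roi[3]]=1; m&=d>0
    hsv=cv2.cvtColor(p,cv2.COLOR_RGB2HSV); H,S,V=[hsv[:,:,k].astype(int) for k in range(3)]
    Z=P[:,:,2]
    red=m&((H<6)|(H>174))&(S>150)&(V>90)&(Z>.145)&(Z<.19)
    q=P[red]; print(n,"red",len(q),q.mean(0),q[:,2].min(),q[:,2].max())
    (c,s,a)=cv2.minAreaRect(q[:,:2].astype(np.float32)*1000); print(c,s,a)
    lid=m&(H>35)&(H<95)&(S>20)&(abs(Z-.129)<.008); q=P[lid]
    print("lid",len(q),np.median(q[:,2]),cv2.minAreaRect(q[:,:2].astype(np.float32)*1000))
    # tray bar: dark points with z .08-.1
    bar=m&(V<70)&(abs(Z-.092)<.008); q=P[bar]; print("bar",len(q))
    if len(q)>5: print(q.mean(0),cv2.minAreaRect(q[:,:2].astype(np.float32)*1000))
    for nm,hh in(("tall",(.06,.11)),):
        mm=(d>0)&(Z>hh[0])&(Z<hh[1])&(P[:,:,0]>.35)&(P[:,:,0]<.95)&(abs(P[:,:,1])<.5)
        k,l,st,ce=cv2.connectedComponentsWithStats(mm.astype(np.uint8))
        for i in range(1,k):
            if st[i,4]>80: print(" blob",ce[i].round(),st[i,4],P[l==i].mean(0).round(3))
E
```

```text
scene red 113 [ 0.60386067 -0.07980961  0.16688579] 0.1457272390384492 0.17461704119790822
(603.10009765625, -77.93531799316406) (13.060449600219727, 105.48908233642578) 5.358617305755615
lid 3532 0.12854053050343361 ((653.2924194335938, -77.57176208496094), (165.08786010742188, 243.2592315673828), 6.596078395843506)
bar 60
[ 0.4969777  -0.08301816  0.09343496] ((567.3746948242188, -21.066970825195312), (268.06524658203125, 84.3932113647461), 45.40201187133789)
 blob [192. 101.] 314 [ 0.554 -0.483  0.082]
 blob [127. 174.] 279 [ 0.863 -0.328  0.067]
 blob [182. 158.] 554 [ 0.704 -0.273  0.091]
 blob [249. 196.] 1689 [ 0.609 -0.048  0.083]
 blob [273. 166.] 120 [ 0.495 -0.094  0.093]
 blob [266. 243.] 271 [0.658 0.111 0.078]
 blob [366. 342.] 1520 [0.609 0.477 0.08 ]
side red 113 [ 0.60080682 -0.0741749   0.16605908] 0.14577259010248422 0.1734063560644893
(602.1710815429688, -79.93684387207031) (10.425238609313965, 109.92786407470703) 5.667940616607666
lid 2537 0.12938502380878847 ((652.5925903320312, -78.04417419433594), (159.39642333984375, 246.6433563232422), 6.396271705627441)
bar 759
[ 0.56940153 -0.05834168  0.08936265] ((572.5772705078125, -51.12940979003906), (308.5201416015625, 177.64976501464844), 64.17571258544922)
 blob [256. 126.] 213 [ 0.856 -0.341  0.067]
 blob [348. 127.] 279 [ 0.548 -0.482  0.082]
 blob [286. 144.] 348 [ 0.695 -0.274  0.094]
 blob [285. 202.] 1844 [ 0.573 -0.046  0.083]
 blob [235. 228.] 234 [0.654 0.113 0.078]
 blob [174. 343.] 1467 [0.59  0.478 0.08 ]
```

```bash
cat >> h.py <<'E'
C=np.array([.653,-.078,0]); psi=np.radians(6.2)
X=np.array([np.cos(psi),np.sin(psi),0]); Y=np.array([-X[1],X[0],0]); Zw=np.array([0,0,1.])
def B(x,y,z): return C+x*X+y*Y+z*Zw
def go(t,Rt,tag=""):
    o=get_obs(); M=rot(o["tool_rot"]); s=M.T@(t-o["position"])/.2
    w=R.from_matrix(M.T@Rt).as_rotvec()/(np.pi/3); print(tag,"shift",s.round(3),"turn",w.round(3))
def show():
    o=get_obs(); M=rot(o["tool_rot"]); b=o["position"]-C
    print("t",round(o["time"],2),"pos",o["position"].round(4),"box",(b@X).round(4),(b@Y).round(4),"F",o["contact_force"].round(1),"open",round(o["opening"],4),"j",o["joint_pos"].round(2))
Rpush=np.c_[X,-Y,-Zw]
E
python3 - <<'E'
from h import *
show(); go(B(-.205,0,.2),Rpush,"pre"); go(B(-.205,0,.07),Rpush,"down")
E
```

```text
t 0.1 pos [ 0.1791 -0.6503  0.2216] box -0.5329 -0.5177 F [-0.4  0.7  0.3] open 0.087 j [ 1.27  0.47 -0.05  1.53  0.02  1.14 -0.08]
pre shift [ 2.032 -2.293  0.112] turn [-0.002  0.     0.153]
down shift [ 2.032 -2.292  0.762] turn [-0.002  0.     0.153]
```

Call:
{"api": "carry_out", "payload": {
  "commands": [
    [[0.3,-0.33,0,0,0,0,0],[0.6,-0.66,0,0,0,0.05,0],[0.88,-1,0.05,0,0,0.1,0],[0.88,-1,0.05,0,0,0.15,0],[0.88,-1,0.05,0,0,0.15,0]]
  ]
}}

```text
time: 0.72
position: [0.2977, -0.407, 0.2121]
tool_rot: [-0.001, 0.998, 0.059, -0.0]
contact_force: [-0.3, -0.9, 0.6]
opening: 0.0452
gripper_force: 0.0
```

```bash
python3 -c "
from h import *
show(); go(B(-.205,0,.2),Rpush,'pre')"
```

```text
t 0.72 pos [ 0.2977 -0.407   0.2121] box -0.3888 -0.2887 F [-0.3 -0.9  0.6] open 0.0452 j [ 0.97  0.21 -0.13  1.94  0.03  1.   -0.63]
pre shift [ 0.933 -1.434  0.063] turn [-0.002  0.     0.009]
```

Call:
{"api": "carry_out", "payload": {
  "commands": [
    [[0.15,-0.25,0,0,0,0,0],[0.3,-0.5,0,0,0,0,0],[0.45,-0.72,0,0,0,0,0],[0.6,-0.9,0,0,0,0,0],[0.7,-1,0.05,0,0,0,0],[0.7,-1,0.05,0,0,0,0]]
  ]
}}

```text
time: 1.48
position: [0.4133, -0.1957, 0.202]
tool_rot: [-0.0, 0.998, 0.058, -0.0]
contact_force: [-0.9, -0.7, -0.6]
opening: 0.0004
gripper_force: 0.0
```

```bash
python3 -c "
from h import *
show(); go(B(-.205,0,.2),Rpush,'pre')"
```

```text
t 1.48 pos [ 0.4133 -0.1957  0.202 ] box -0.251 -0.0911 F [-0.9 -0.7 -0.6] open 0.0004 j [ 0.64  0.15 -0.32  2.04  0.06  0.96 -1.17]
pre shift [ 0.233 -0.454  0.01 ] turn [-0.001  0.001  0.007]
```

Call:
{"api": "carry_out", "payload": {
  "commands": [
    [[0.12,-0.23,0,0,0,0,0],[0.23,-0.45,0,0,0,0,0],[0.23,-0.45,0.2,0,0,0,0],[0.23,-0.45,0.45,0,0,0,0],[0.23,-0.45,0.64,0,0,0,0],[0.23,-0.45,0.64,0,0,0,0],[0.23,-0.45,0.64,0,0,0,0]]
  ]
}}

```text
time: 2.35
position: [0.4494, -0.1035, 0.0757]
tool_rot: [0.0, 0.998, 0.055, 0.001]
contact_force: [0.2, -0.2, 0.8]
opening: 0.0003
gripper_force: 0.0
```

```bash
python3 -c "
from h import *
show(); go(B(-.12,0,.07),Rpush,'push')
p,d=read_camera('side'); cv2.imwrite('pics/s1.png',cv2.resize(p[110:290,190:430,::-1],(800,600)))"
```

```text
t 2.35 pos [ 0.4494 -0.1035  0.0757] box -0.2052 -0.0033 F [ 0.2 -0.2  0.8] open 0.0003 j [ 0.44  0.35 -0.36  2.15  0.2   0.67 -1.52]
push shift [ 0.426 -0.016  0.029] turn [ 0.001 -0.002  0.002]
```

View pics/s1.png

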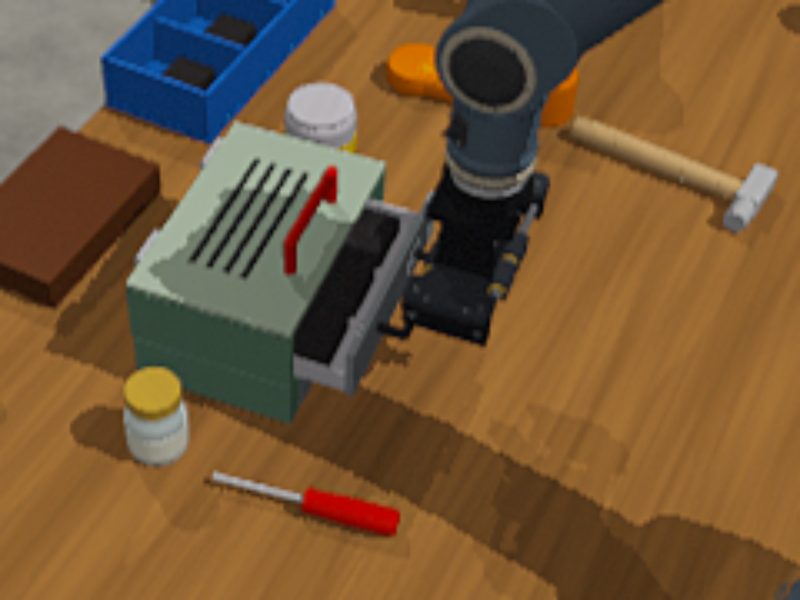

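The gripper stands in front of the tray bar (bar near (405,330) in the crop) and is clear of the tray front and the lid handle (310,220). Next I push along the box's x.

Call:
{"api": "carry_out", "payload": {
  "commands": [
    [[0.08,0,0.02,0,0,0,0],[0.16,-0.01,0.02,0,0,0,0],[0.22,-0.01,0.02,0,0,0,0],[0.28,-0.01,0.02,0,0,0,0],[0.34,-0.01,0.02,0,0,0,0],[0.38,-0.01,0.02,0,0,0,0],[0.42,-0.01,0.02,0,0,0,0],[0.42,-0.01,0.02,0,0,0,0]]
  ]
}}

```text
time: 3.4
position: [0.5318, -0.0907, 0.0704]
tool_rot: [-0.0, 0.998, 0.056, -0.0]
contact_force: [-1.4, -0.2, 0.5]
opening: 0.0004
gripper_force: 0.5
```

```bash
python3 -c "
from h import *
show()"
```

```text
t 3.4 pos [ 0.5318 -0.0907  0.0704] box -0.1218 0.0004 F [-1.4 -0.2  0.5] open 0.0004 j [ 0.36  0.46 -0.35  1.98  0.23  0.74 -1.58]
```

Call:
{"api": "carry_out", "payload": {
  "commands": [
    [[0.02,0,0,0,0,0,0],[0.03,0,0,0,0,0,0],[0.03,0,0,0,0,0,0]]
  ]
}}

```text
time: 3.78
position: [0.5321, -0.0907, 0.0699]
tool_rot: [0.0, 0.998, 0.055, -0.006]
contact_force: [-12.2, -0.8, 10.1]
opening: 0.0006
gripper_force: 6.3
```

```bash
python3 -c "
from h import *
show()"
```

```text
t 3.77 pos [ 0.5321 -0.0907  0.0699] box -0.1215 0.0004 F [-12.2  -0.8  10.1] open 0.0006 j [ 0.36  0.47 -0.34  1.97  0.23  0.75 -1.58]
```

Call:
{"api": "carry_out", "payload": {
  "commands": [
    [[-0.15,0,0,0,0,0,0],[-0.3,0,-0.05,0,0,0,0],[-0.3,0,-0.3,0,0,0.17,0.5],[-0.3,0,-0.6,0,0,0.34,1],[-0.3,0,-0.9,0,0,0.51,1],[-0.3,0,-1,0,0,0.68,1],[-0.3,0,-1,0,0,0.85,1],[-0.3,0,-1,0,0,1,1]]
  ]
}}

```text
time: 4.78
position: [0.4787, -0.097, 0.2714]
tool_rot: [-0.0, 0.891, -0.453, 0.002]
contact_force: [-0.7, -0.1, -0.3]
opening: 0.0525
gripper_force: 0.0
```

```bash
cat >> h.py <<'E'
Rg=np.c_[-Y,-X,-Zw]
E
python3 - <<'E'
from h import *
show()
p,d=read_camera("scene"); P=cloud("scene",d); cv2.imwrite("pics/s2.png",cv2.resize(p[100:280,130:370,::-1],(800,600)))
hsv=cv2.cvtColor(p,cv2.COLOR_RGB2HSV); H,S,V=[hsv[:,:,k].astype(int) for k in range(3)]
Q=P-C; bx=Q@X; by=Q@Y; Z=P[:,:,2]
red=((H<6)|(H>174))&(S>150)&(V>90)&(Z>.158)&(Z<.19)&(d>0)&(abs(bx)<.12)&(abs(by)<.1)
print("red",red.sum(),bx[red].mean(),by[red].mean(),by[red].min(),by[red].max(),np.polyfit(by[red],bx[red],1) if red.sum()>9 else 0)
go(B(-.05,0,.25),Rg,"above")
E
```

```text
t 4.78 pos [ 0.4787 -0.097   0.2714] box -0.1753 -0.0 F [-0.7 -0.1 -0.3] open 0.0525 j [ 0.34  0.13 -0.25  1.89  0.04  1.12 -2.44]
red 110 -0.04869523324770898 0.004415641981703571 -0.05335132527168701 0.0568844629684442 [-0.01392811 -0.04863373]
above shift [ 0.311 -0.545  0.107] turn [-0.002 -0.001  0.495]
```

View pics/s2.png

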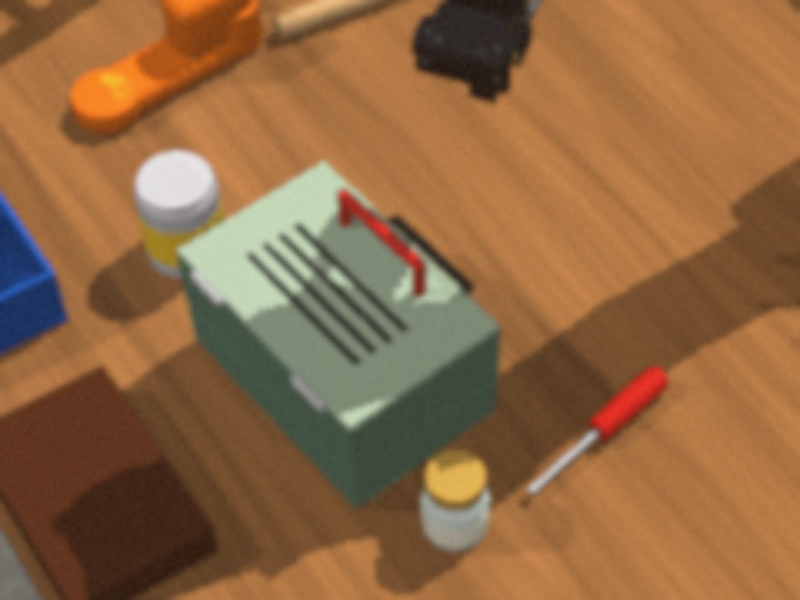

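The scene crop shows the tray closed, with only its bar out at (430,255). The lid handle is at (385,240) and nothing has moved. The wrist has to turn the other way because of joint 7's range.

Call:
{"api": "carry_out", "payload": {
  "commands": [
    [[0,0,0,0,0,-0.17,1],[0,0,0,0,0,-0.34,1],[0,0,0,0,0,-0.51,1],[0,0,0,0,0,-0.68,1],[0,0,0,0,0,-0.85,1],[0,0,0,0,0,-1,1]]
  ]
}}

```text
time: 5.58
position: [0.4785, -0.0969, 0.2707]
tool_rot: [0.0, 0.998, 0.06, 0.001]
contact_force: [0.7, -0.3, -0.7]
opening: 0.0868
gripper_force: 0.0
```

Call:
{"api": "carry_out", "payload": {
  "commands": [
    [[0,0,0,0,0,-0.17,1],[0,0,0,0,0,-0.34,1],[0,0,0,0,0,-0.51,1],[0,0,0,0,0,-0.68,1],[0,0,0,0,0,-0.85,1],[0,0,0,0,0,-1,1],[0,0,0,0,0,-1,1]]
  ]
}}

```text
time: 6.45
position: [0.4783, -0.097, 0.2707]
tool_rot: [0.0, 0.837, 0.547, 0.001]
contact_force: [0.1, -0.1, -0.4]
opening: 0.0868
gripper_force: 0.0
```

```bash
cat >> h.py <<'E'
Rg=np.c_[Y,X,-Zw]
E
python3 -c "
from h import *
show(); go(B(-.049,.002,.25),Rg,'above')"
```

```text
t 6.45 pos [ 0.4783 -0.097   0.2707] box -0.1757 0.0 F [ 0.1 -0.1 -0.4] open 0.0868 j [ 0.51  0.15 -0.44  1.88  0.07  1.13 -0.37]
above shift [0.324 0.545 0.104] turn [ 0.001 -0.    -0.497]
```

Call:
{"api": "carry_out", "payload": {
  "commands": [
    [[0,0,0,0,0,-0.17,1],[0.1,0.18,0,0,0,-0.34,1],[0.2,0.36,0,0,0,-0.5,1],[0.32,0.545,0.1,0,0,-0.5,1],[0.32,0.545,0.1,0,0,-0.5,1],[0.32,0.545,0.1,0,0,-0.5,1]]
  ]
}}

```text
time: 7.2
position: [0.6031, -0.0819, 0.2504]
tool_rot: [-0.0, 0.667, 0.745, -0.0]
contact_force: [-0.5, 0.2, -0.3]
opening: 0.0873
gripper_force: 0.0
```

```bash
python3 -c "
from h import *
show(); go(B(-.049,.002,.145),Rg,'grasp')"
```

```text
t 7.2 pos [ 0.6031 -0.0819  0.2504] box -0.05 0.0015 F [-0.5  0.2 -0.3] open 0.0873 j [ 0.44  0.38 -0.5   1.64  0.2   1.17  0.01]
grasp shift [0.002 0.005 0.527] turn [-0.001 -0.     0.003]
```

Call:
{"api": "carry_out", "payload": {
  "commands": [
    [[0,0,0.25,0,0,0,1],[0,0.005,0.45,0,0,0,1],[0,0.005,0.52,0,0,0,1],[0,0.005,0.52,0,0,0,1],[0,0.005,0.52,0,0,0,0.4],[0,0.005,0.52,0,0,0,0],[0,0.005,0.52,0,0,0,0],[0,0.005,0.52,0,0,0,0]]
  ]
}}

```text
time: 8.2
position: [0.6046, -0.0819, 0.1469]
tool_rot: [0.0, 0.667, 0.745, 0.0]
contact_force: [-0.5, -1.1, -0.4]
opening: 0.0549
gripper_force: 0.0
```

Call:
{"api": "carry_out", "payload": {
  "commands": [
    [[0,0,0,0,0,0,0],[0,0,0,0,0,0,0],[0,0,0,0,0,0,0]]
  ]
}}

```text
time: 8.57
position: [0.6045, -0.0818, 0.1465]
tool_rot: [0.0, 0.667, 0.745, -0.0]
contact_force: [-0.3, 0.9, 0.1]
opening: 0.0245
gripper_force: 0.0
```

```bash
python3 -c "
from h import *
show()
o=get_obs(); print(o['gripper_force'])
Hg=B(.08,0,.121)
for a in np.radians([0,10,20,30,40,45,47]):
    x=-.13*np.cos(a)+.043*np.sin(a); z=.13*np.sin(a)+.043*np.cos(a)
    print(np.degrees(a).round(), 'dX/.2',round((x+.13)/.2,3),'dZ/.2',round((z-.043)/.2,3))"
```

```text
t 8.57 pos [ 0.6045 -0.0818  0.1465] box -0.0487 0.0014 F [-0.3  0.9  0.1] open 0.0245 j [ 0.41  0.48 -0.47  1.75  0.26  0.97 -0.05]
0.0
0.0 dX/.2 0.0 dZ/.2 0.0
10.0 dX/.2 0.047 dZ/.2 0.11
20.0 dX/.2 0.113 dZ/.2 0.209
30.0 dX/.2 0.195 dZ/.2 0.296
40.0 dX/.2 0.29 dZ/.2 0.368
45.0 dX/.2 0.342 dZ/.2 0.397
47.0 dX/.2 0.364 dZ/.2 0.407
```

Call:
{"api": "carry_out", "payload": {
  "commands": [
    [[0,0,0,0,0,0,0],[0,0,0,0,0,0,0],[0,0,0,0,0,0,0],[0,0,0,0,0,0,0]]
  ]
}}

```text
time: 9.07
position: [0.6023, -0.0821, 0.1463]
tool_rot: [-0.002, 0.667, 0.745, -0.002]
contact_force: [-4.8, 0.3, 3.3]
opening: 0.0108
gripper_force: 30.0
```

The bar is gripped: the opening is 10.8 mm at 30 N. I lift along the arc.

Call:
{"api": "carry_out", "payload": {
  "commands": [
    [[0,0.01,-0.056,0,0,0,0],[0,0.037,-0.11,0,0,0,0],[0,0.068,-0.161,0,0,0,0],[0,0.103,-0.209,0,0,0,0],[0,0.142,-0.255,0,0,0,0],[0,0.185,-0.296,0,0,0,0],[0,0.185,-0.296,0,0,0,0]]
  ]
}}

```text
time: 9.95
position: [0.6405, -0.0777, 0.2079]
tool_rot: [-0.001, 0.667, 0.745, -0.001]
contact_force: [-8.8, 0.4, 4.9]
opening: 0.011
gripper_force: 30.0
```

```bash
cat > m.py <<'E'
from h import *
show()
import sys
o=get_obs(); M=rot(o["tool_rot"]); g=o["position"]-.019*M[:,2]-B(.08,0,.121); f=-g@X
print("grip front",f.round(4),"up",g[2].round(4),"r",np.hypot(f,g[2]).round(4),"lid deg",np.degrees(np.arctan2(g[2],f)-np.arctan2(.043,.13)).round(1),o["gripper_force"])
for n in("side","scene"):
    p,d=read_camera(n); P=cloud(n,d); cv2.imwrite(f"pics/{n}_{sys.argv[1]}.png",cv2.resize(p[90:300,150:430,::-1],(800,600)))
    hsv=cv2.cvtColor(p,cv2.COLOR_RGB2HSV); Q=P-B(.08,0,.121); x=-(Q@X); y=Q@Y; z=Q[:,:,2]
    m=(d>0)&(x>0)&(x<.17)&(abs(y)<.118)&(z>.02)&(z<.2)&(hsv[:,:,0]>35)&(hsv[:,:,0]<95)&(hsv[:,:,1]>15)&(hsv[:,:,2]>90)
    if m.sum()>50: k=np.polyfit(x[m],z[m],1); print(n,m.sum(),"lid plane",np.degrees(np.arctan(k[0])).round(1),k)
E
python3 m.py 30
```

```text
t 9.95 pos [ 0.6405 -0.0777  0.2079] box -0.0124 0.0016 F [-8.8  0.4  4.9] open 0.011 j [ 0.39  0.48 -0.48  1.6   0.24  1.12 -0.03]
grip front 0.0924 up 0.1059 r 0.1405 lid deg 30.6 29.997136294841766
side 981 lid plane 30.6 [0.59039304 0.00899725]
scene 2383 lid plane 24.5 [0.45536931 0.01846022]
```

Call:
{"api": "carry_out", "payload": {
  "commands": [
    [[0,0.04,-0.038,0,0,0,0],[0,0.085,-0.072,0,0,0,0],[0,0.115,-0.09,0,0,0,0],[0,0.135,-0.103,0,0,0,0],[0,0.135,-0.103,0,0,0,0],[0,0.135,-0.103,0,0,0,0],[0,0.135,-0.103,0,0,0,0]]
  ]
}}

```text
time: 10.92
position: [0.6679, -0.0746, 0.2285]
tool_rot: [0.0, 0.667, 0.745, -0.0]
contact_force: [-5.1, -0.0, 4.6]
opening: 0.0112
gripper_force: 30.0
```

```bash
python3 m.py 45
```

```text
t 10.93 pos [ 0.6679 -0.0746  0.2285] box 0.0151 0.0017 F [-5.1 -0.   4.6] open 0.0112 j [ 0.37  0.5  -0.48  1.51  0.24  1.18 -0.03]
grip front 0.0649 up 0.1265 r 0.1422 lid deg 44.6 29.996582865715027
side 485 lid plane 43.7 [0.95593631 0.01225259]
scene 2283 lid plane 41.9 [0.89844797 0.01413282]
```

View pics/side_45.png

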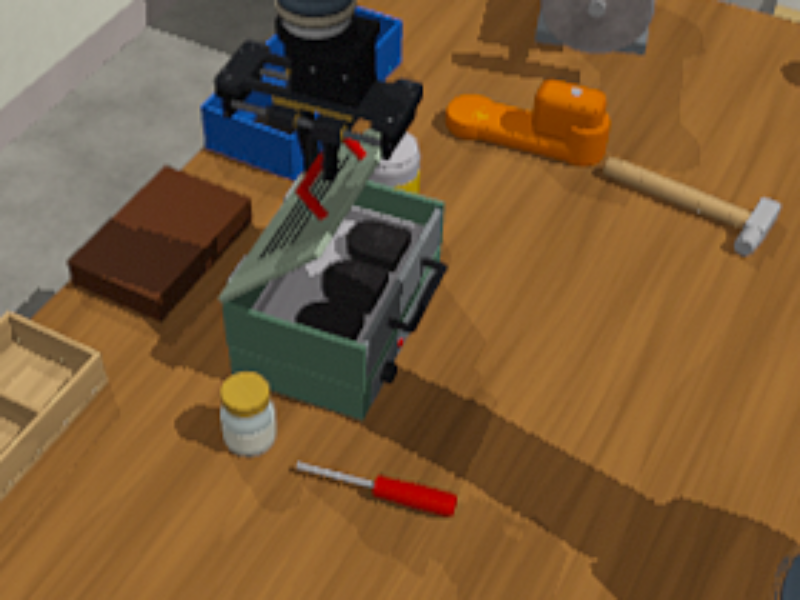

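The side crop shows the lid held about 45° open at the red handle (330,180), the tray home, and the jar, tin and awl in place. I add a tiny nudge, let it settle and hand in.

Call:
{"api": "carry_out", "payload": {
  "commands": [
    [[0,0.01,-0.006,0,0,0,0],[0,0.01,-0.006,0,0,0,0],[0,0.01,-0.006,0,0,0,0],[0,0.01,-0.006,0,0,0,0],[0,0.01,-0.006,0,0,0,0],[0,0.01,-0.006,0,0,0,0]]
  ]
}}

```text
time: 11.78
position: [0.6698, -0.0744, 0.2297]
tool_rot: [0.0, 0.667, 0.745, -0.0]
contact_force: [-5.5, 0.0, 4.0]
opening: 0.0111
gripper_force: 30.0
```

```bash
python3 m.py end && python3 -c "
from plant import *
print(hand_in())"
```

```text
t 11.78 pos [ 0.6698 -0.0744  0.2297] box 0.0171 0.0018 F [-5.5  0.   4. ] open 0.0111 j [ 0.37  0.51 -0.48  1.51  0.24  1.19 -0.03]
grip front 0.0629 up 0.1277 r 0.1423 lid deg 45.5 29.99642550945282
side 475 lid plane 44.7 [0.98843324 0.0124355 ]
scene 2275 lid plane 43.8 [0.9583454  0.01189624]
the job is handed in; nothing more can be done
None
```

I handed the job in at about 12 s with the tray pushed home against its stop and the gripper still holding the lid at about 45° (44–45.5° measured) with a 30 N grip; no verdict came back, and the bystanders in the last view were still in place.

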